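# Steady a rocking tube heater with a wedge

## Robot

A 7-joint arm with a two-finger parallel gripper is mounted at the origin on the work surface. World frame = base frame: x ahead of the robot, y to its left, z up, the work surface at z = 0. Lengths are in mm, angles in rad, forces in N, time in s.
With the tool pointing down it reaches from about 350 to 775 mm from the base axis. Payload 3.1 kg.
Tool frame: the origin (TCP) lies at the very end of the fingers, on their centre line; the grasp point (between the pads) lies 19 mm behind it (manip.grip_point_offset is the distance from the TCP to the grasp point, in mm); z points along the fingers, y is the line along which they close (so a half turn about z gives the same grasp; the last joint's range is limited). The gripper opens to 85 mm and grips with 20 to 120 N. Pads are 22 mm wide; open, the fingers measure 114 mm over their backs; the gripper's body (76 mm by 85 mm) begins 54 mm behind the grasp point. The pads swing forward as they close: fully open they stand 13 mm farther back than shut.
Start: joints at [1.18, 0.311, 0.014, 1.512, -0.004, 1.319, -0.027], TCP at [188.007, -516.886, 231.304] pointing down, gripper open.
Joint ranges: [-2.7, 2.7], [-0.3, 1.91], [-1.27, 1.3], [0.12, 2.57], [-1.44, 4.58], [0.2, 2.03], [-3.05, 3.05]. Speed limits (rad/s): [2.79, 2.79, 3.14, 3.14, 3.14, 3.14, 3.14].

## Interface

Orientations are given as a unit quaternion [x, y, z, w].
In Python, from cell import readout, viewer, manip gives the robot as it stands.
- The arm moves only by the tool drive_tool, never from a script. Its argument "rows" is a list of rows, each an object of numbers: "dx", "dy", "dz": the shift along the world's x, y, z in m; "turn": the turn about the world's z in rad. In form: [{"dx": .., "dy": .., "dz": .., "turn": ..}, ...]. A call has 1 to 12 rows; each row is the pose to reach, as a shift and turn from the pose commanded when the call began; what a row does not reach only later rows make up. A row lasts 1/10 s, in which the tool goes at most 50 mm and 8.59 degrees, less where a joint would pass 70% of its speed; a pose out of reach is approached as far as the arm can. A call with a gripper value outside its range is refused whole. "jaw" is the finger opening in m, from 0 to 0.0854, set as the call begins (left out, the last holds). The fingers move at their own pace and stop on an object; "newtons" is the grip in N (left out, the last holds). Time passes only in rows, so rows that repeat a pose let the fingers close. It gives the time, the measured TCP pose, the force, the opening and the grip force at its end, in the units of the state.
- readout.get_state(): the state, without advancing time (a new reading comes with each control period).
- viewer.camera(name): name is "side" or "top" or "wrist"; returns a dict with "pixels" (480x640x3 uint8, blue, green, red), "depth" (480x640 float32, mm along the optical axis (not along the pixel's ray), 0 where there is no reading), "fx", "fy", "cx", "cy" (pixels), "R" (3x3) and "t" (3): a world point X has camera coordinates R X + t. Camera axes: x right, y down, z forward; pixel columns grow to the right and rows downward; lengths in mm; the calibration is good to about 2 mm. A picture is of the moment at which its call begins.
- manip.finish_job(): hands the job in; it is judged then, once.
Trained networks look in a picture, given as the dict that the camera call returned (one of the last four; its "shot" number tells which), for a name from the list of things; names that differ only in an ending like _2 or _b are one class to them, and where a whole thing is asked for, a point or a joint stands for the part that bears it (a point fixed in the world has none). Each returns a list of dicts, best first, with "score" (0 to 1); they miss things now and then, are a little off and sometimes report something else, mostly with a low value. They report only what shows in the picture. A call takes as long as a camera call. They do not tell look-alikes from the thing itself.
- viewer.silhouettes(picture, target): "pixels" (480x640 bool, what is visible of it) and "position" ([column, row] in pixels, amid what is visible of it).
- viewer.landmark_of(picture, target): "position" ([column, row] in pixels: a listed point, or the origin of a listed thing).
The state is a dict: "clock": time; "joint_positions": joint angles; "dq": joint speeds; "joint_efforts": joint torques, N m; "eef_pos": TCP position; "orientation": TCP orientation; "force": force on the tool from outside, world axes, zero at the start; "ft_torque": the same for the moment, N m; "opening": opening from 0.0 (shut) to 1.0 (fully open); "finger_force": force on a finger pad.
Only numpy, scipy, OpenCV 4.12 (cv2) and the standard library are available. Lean on these libraries where they do the work, as an engineer would, in place of code of your own. Each camera call takes 0.05 s, during which the arm holds its last target. There are 200 camera calls.

## Task

The white tube heater rocks, because one of its four feet (far left corner, seen from the robot) has lost its rubber and is short. Lifting nothing, push the wooden wedge along the table, thin end first, under that short foot until the heater no longer rocks and still stands level and where it was; then press firmly straight down with a fingertip on the top of the heater over that foot to prove that the corner no longer gives, and let go. Leave everything else on the table alone.

Things in the scene. Friction and masses are not known exactly. Their poses are not given: they have to be found in the camera images.
- heater: Tube heater: loose white box, 180 (x) by 200 (y) mm, underside 12, top 92 mm above the table, 1.7 to 2.5 kg. Origin: centre of the footprint at table height; x away from its control panel (robot side), y to its left. An aluminium block on top (x -60..36, y -62..42 mm, 10 mm high) holds tubes up to 129 mm high, none within 100 mm of the corner point. Slips sideways on the table at 8 to 18 N.
- short_foot (a point): Point on the heater's underside, 12 mm up, over the short foot at its far left corner: (70, 80) mm from its origin, 20 mm inside both sides. A bare round-ended 10 mm screw; its tip hangs 4.5 to 7.5 mm above the table, differing each time. Sound 22 mm rubber feet stand at (70,-80), (-70,80), (-70,-80) mm; undisturbed the heater rests level on these three.
- corner (a point): Point on the heater's flat top straight above the short foot, 92 mm up, 20 mm from both edges: press here, with about 10 N for half a second, to test. Unsupported, this corner gives way at 2 to 4 N and sinks until the screw meets the table (2.5 to 4 degrees of tilt); it comes back up when let go. Supported, it gives less than 1 mm.
- wedge: Plain wooden wedge, 120 (x) by 45 (y) mm, flat below, 45 g. Origin: centre of its underside. Top slopes from 16 mm at the blunt back (x=-60) to 2 mm at the thin nose (x=+60). Starts 11 to 18 cm left of the short foot (its centre), nose towards the heater's left side within 20 degrees. Slides at about 0.3 N; once it bears on the screw the push rises to 3 N and more within a few mm.
- dropper: Small white dropper bottle, 25 mm across, 64 mm high, standing. Origin: centre of its underside.
- jar: Small amber jar with white cap, 42 mm across, 60 mm high, standing. Origin: centre of its underside.
- cassette1: White flat test cassette 70 by 21 by 5 mm, lying. Origin: centre of its underside, x along it.
- cassette2: A second test cassette, like the first.
- rack: Black tube rack 205 by 105 by 42 mm, right of the heater. Origin: centre of its underside.
- kit_box: Open carton of test kits, 125 by 235 by 85 mm with a raised flap, beyond the heater. Origin: centre of its underside.
- marker: Marker pen 125 mm long, 14 mm thick, lying to the left. Origin: its middle, at table height.
There are look-alikes about, which are no part of the job. Several things look just like the wedge: the one meant starts farthest to the robot's right.

How it is judged:
By the outcome, as a careful person would: the job done as asked, in the order asked, and still so for the second after the job is handed in, with the robot touching nothing.
It also fails if it takes over 48 s, if anything falls off the work surface, if the arm or the gripper's body presses on something with over 40 N, if the wrist force passes 120 N, or if a joint passes its speed limit or range.

## Working session

There is one attempt and no reset: what is moved stays moved. The work goes in short steps, Python scripts to look and compute and a tool call to move; the robot and the scene stay as the last step left them, time stands still between calls to the robot, and variables do not carry over. Pictures are saved under pics/ and viewed, at most 10 in all, crops included, and the job is handed in when it is done.

Besides the shell and the picture viewer there is one more tool, called after "Call:" as name(argument=value, ...) on one line, values as JSON. drive_tool: Moves the arm, as the interface text tells. Its arguments: {"type":"object","properties":{"rows":{"type":"array","items":{"type":"object","properties":{"dx":{"type":"number"},"dy":{"type":"number"},"dz":{"type":"number"},"turn":{"type":"number"}}}},"jaw":{"type":"number"},"newtons":{"type":"number"}},"required":["rows"]}

```bash
ls; mkdir -p pics; cat > h.py <<'E'
import numpy as np, cv2
from cell import readout, viewer, manip
def ray(p,uv,z):
    R=np.array(p["R"]);t=np.array(p["t"]);c=-R.T@t
    d=R.T@np.array([(uv[0]-p["cx"])/p["fx"],(uv[1]-p["cy"])/p["fy"],1])
    return c+d*(z-c[2])/d[2]
def pts(p,m):
    v,u=np.nonzero(m&(p["depth"]>0));d=p["depth"][v,u].astype(float)
    X=np.stack([(u-p["cx"])/p["fx"]*d,(v-p["cy"])/p["fy"]*d,d],1)
    return (X-np.array(p["t"]))@np.array(p["R"])
def proj(p,X):
    c=np.array(p["R"])@np.array(X,float)+np.array(p["t"]);return [p["fx"]*c[0]/c[2]+p["cx"],p["fy"]*c[1]/c[2]+p["cy"]]
E
python3 - <<'E'
from h import *
ims=[]
for n in("top","side"):
    p=viewer.camera(n);cv2.imwrite(f"pics/{n}0.png",p["pixels"])
    for t in("wedge","heater","short_foot","corner","marker","dropper","jar","cassette1"):
        for d in viewer.silhouettes(p,t):
            X=pts(p,d["pixels"])
            if t in("short_foot",): continue
            r=cv2.minAreaRect(X[:,:2].astype(np.float32)) if len(X)>5 else None
            print(n,t,round(d["score"],2),np.round(d["position"]),len(X),np.round(X.mean(0)) if len(X) else 0,[np.round(a,1) for a in r] if r else 0)
        for d in viewer.landmark_of(p,t):
            z={"corner":92,"short_foot":12}.get(t,0)
            print("  lm",t,round(d["score"],2),np.round(d["position"]),np.round(ray(p,d["position"],z)))
print(readout.get_state())
E
```

```text
pics
top wedge 0.93 [268. 226.] 684 [537. 142.   9.] [array([538.1, 141.3]), array([ 45.7, 118.6]), np.float64(6.2)]
top wedge 0.84 [234. 283.] 712 [380. 226.   8.] [array([379.4, 226.5]), array([119.2,  45.3]), np.float64(11.5)]
top wedge 0.57 [176. 334.] 778 [241. 378.   8.] [array([239.8, 379.2]), array([119.7,  51.4]), np.float64(14.0)]
  lm wedge 0.88 [234. 285.] [378. 225.   0.]
  lm wedge 0.86 [176. 336.] [235. 380.   0.]
  lm wedge 0.74 [265. 224.] [551. 147.   0.]
top heater 0.75 [483. 246.] 3128 [ 499. -448.   40.] [array([ 503.6, -452.5]), array([107.2, 212.8]), np.float64(87.0)]
top heater 0.6 [351. 229.] 5304 [526. -85.  93.] [array([536.6, -90.7]), array([200.7, 215.4]), np.float64(15.8)]
  lm heater 0.77 [351. 232.] [534. -93.   0.]
  lm corner 0.87 [316. 214.] [570.   5.  92.]
top marker 0.74 [164. 227.] 178 [527. 427.  12.] [array([525.8, 428. ]), array([ 13.7, 115.1]), np.float64(88.4)]
  lm marker 0.65 [165. 226.] [536. 425.   0.]
  lm dropper 0.53 [296. 273.] [417.  56.   0.]
top jar 0.57 [277. 182.] 219 [663. 107.  49.] [array([666. , 107.5]), array([38.3, 38.3])
[... 2177 characters left out ...]
': array([ 1.1802996 ,  0.31087423,  0.01398585,  1.51147426, -0.00439526,
        1.31921272, -0.02719817]), 'dq': array([-0.0005746 , -0.00055974,  0.00052043, -0.00046024,  0.00145332,
       -0.00023186, -0.00085644]), 'joint_efforts': array([-1.72300006e-04, -3.79796720e+01,  1.45620843e-01, -2.30858946e+01,
        1.22233617e-02,  1.96918802e-03,  1.14841393e-05]), 'eef_pos': array([ 188.01542872, -516.89077035,  231.32837464]), 'orientation': array([ 9.84823092e-01,  1.73561162e-01, -4.08052516e-06,  3.26179336e-05]), 'force': array([ 0.61322548, -0.36010765,  0.74117855]), 'ft_torque': array([-0.03893555, -0.00107869, -0.0447686 ]), 'finger_force': 0.0, 'opening': 1.001465624727827}
```

```bash
python3 - <<'E'
from h import *
a=np.load if 0 else 0
for n in("top","side"):
    p=viewer.camera(n)
    X=pts(p,np.ones((480,640),bool))
    m=(abs(X[:,2]-92)<4)&(np.hypot(X[:,0]-535,X[:,1]+90)<150);T=X[m]
    r=cv2.minAreaRect(T[:,:2].astype(np.float32));print(n,"heater top",len(T),r,np.median(T[:,2]))
    print(np.round(cv2.boxPoints(r)))
    m=(X[:,2]>2.)&(X[:,2]<25)&(np.hypot(X[:,0]-537,X[:,1]-142)<75);W=X[m]
    A=np.c_[W[:,:2]-[537,142],np.ones(len(W))];k=np.linalg.lstsq(A,W[:,2],rcond=None)[0]
    print("wedge",cv2.minAreaRect(W[:,:2].astype(np.float32)),"plane",k,"nose dir deg",np.degrees(np.arctan2(-k[1],-k[0])))
    if n=="top":
        c=p["pixels"][130:350,150:440];cv2.imwrite("pics/c1.png",cv2.resize(c,None,fx=2.7,fy=2.7,interpolation=cv2.INTER_CUBIC))
    else: cv2.imwrite("pics/c2.png",cv2.resize(p["pixels"][150:400,180:440],None,fx=2.3,fy=2.3,interpolation=cv2.INTER_CUBIC))
E
```

```text
top heater top 2851 ((529.1243896484375, -85.488037109375), (179.33926391601562, 199.282958984375), 15.942334175109863) 91.66335397614799
[[ 416.  -14.]
 [ 470. -206.]
 [ 643. -157.]
 [ 588.   35.]]
wedge ((537.3694458007812, 143.67031860351562), (147.26683044433594, 143.73989868164062), 27.85320472717285) plane [-0.00900737  0.06200123  7.52822311] nose dir deg -81.73405025413722
side heater top 3464 ((527.6707763671875, -83.59515380859375), (179.67904663085938, 201.31016540527344), 15.561271667480469) 92.81933773218898
[[ 414.  -11.]
 [ 468. -205.]
 [ 641. -156.]
 [ 587.   37.]]
wedge ((537.25244140625, 141.45382690429688), (145.90225219726562, 148.4617156982422), 66.40135192871094) plane [-5.76207899e-03  6.34518222e-02  7.37697218e+00] nose dir deg -84.81118506861503
```

View pics/c1.png

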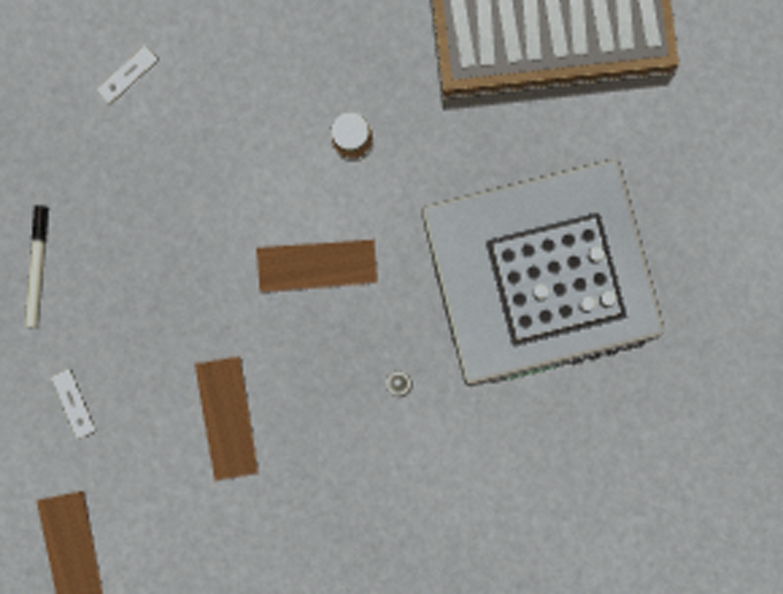

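View pics/c2.png

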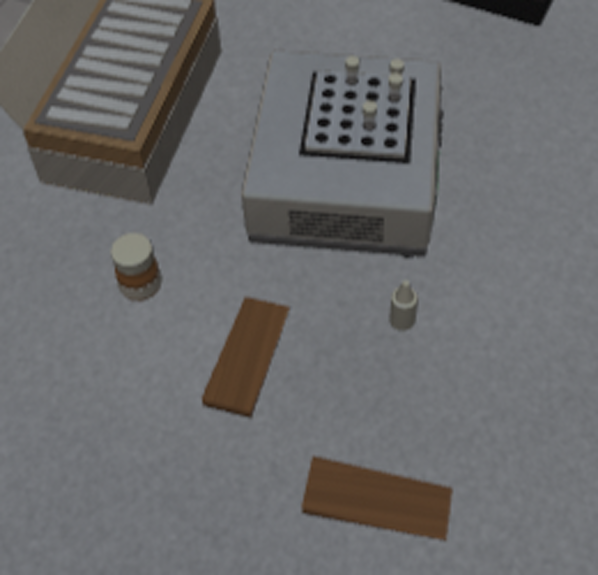

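The top view shows three identical wedges, at pixels (268,226), (234,283) and (176,334). The one at (268,226) has the smallest y, so it is farthest right, and its nose points at the heater's left side; the enlarged crop shows it at about (317,266). Its centre is (537,142), with the nose towards -84°. The heater centre is (528,-85) at yaw 15.7°, so the short foot is at about (574,11.5).

I'll grip the wedge's sides lightly near its back, align it by sliding, then push it in.

Call:
drive_tool(rows=[{"dx": 0.019, "dy": 0.039, "dz": 0, "turn": 0.074}, {"dx": 0.038, "dy": 0.078, "dz": 0, "turn": 0.148}, {"dx": 0.057, "dy": 0.117, "dz": 0, "turn": 0.222}, {"dx": 0.077, "dy": 0.155, "dz": 0, "turn": 0.296}, {"dx": 0.096, "dy": 0.194, "dz": 0, "turn": 0.37}, {"dx": 0.115, "dy": 0.233, "dz": 0, "turn": 0.443}, {"dx": 0.134, "dy": 0.272, "dz": 0, "turn": 0.517}, {"dx": 0.153, "dy": 0.311, "dz": 0, "turn": 0.591}, {"dx": 0.172, "dy": 0.35, "dz": 0, "turn": 0.665}, {"dx": 0.192, "dy": 0.388, "dz": 0, "turn": 0.739}, {"dx": 0.211, "dy": 0.427, "dz": 0, "turn": 0.813}, {"dx": 0.23, "dy": 0.466, "dz": 0, "turn": 0.887}], jaw=0.07, newtons=20)

```text
clock: 3.0
eef_pos: [418.6, -49.4, 231.7]
orientation: [0.814, 0.58, 0.0, 0.001]
force: [0.7, -0.5, -1.1]
opening: 0.82
finger_force: 0.0
```

Call:
drive_tool(rows=[{"dx": 0.019, "dy": 0.039, "dz": 0, "turn": 0.074}, {"dx": 0.038, "dy": 0.078, "dz": 0, "turn": 0.148}, {"dx": 0.057, "dy": 0.117, "dz": 0, "turn": 0.222}, {"dx": 0.077, "dy": 0.155, "dz": 0, "turn": 0.296}, {"dx": 0.096, "dy": 0.194, "dz": 0, "turn": 0.37}, {"dx": 0.115, "dy": 0.233, "dz": 0, "turn": 0.443}, {"dx": 0.115, "dy": 0.233, "dz": -0.04, "turn": 0.443}, {"dx": 0.115, "dy": 0.233, "dz": -0.08, "turn": 0.443}, {"dx": 0.115, "dy": 0.233, "dz": -0.11, "turn": 0.443}, {"dx": 0.115, "dy": 0.233, "dz": -0.11, "turn": 0.443}])

```text
clock: 4.0
eef_pos: [529.6, 179.9, 116.6]
orientation: [0.668, 0.744, -0.005, -0.002]
force: [-0.4, 0.1, -1.4]
opening: 0.817
finger_force: 0.0
```

```bash
python3 - <<'E'
from h import *
s=readout.get_state();print(s["eef_pos"],s["orientation"])
p=viewer.camera("wrist");im=p["pixels"].copy()
for d in viewer.silhouettes(p,"wedge")[:3]:
    X=pts(p,d["pixels"]);X=X[X[:,2]<25];print(round(d["score"],2),np.round(d["position"]),len(X),np.round(X.mean(0)),cv2.minAreaRect(X[:,:2].astype(np.float32)))
cv2.imwrite("pics/w1.png",im)
E
```

```text
[529.60590189 179.93956393 116.61414206] [ 0.66785106  0.74427639 -0.00471211 -0.00232776]
0.91 [113. 139.] 12353 [383. 228.   9.] ((378.0669250488281, 226.51959228515625), (122.56512451171875, 45.95960998535156), 11.001863479614258)
0.9 [331. 276.] 9296 [537. 147.  10.] ((538.1893920898438, 140.42620849609375), (47.027565002441406, 121.57140350341797), 5.806485652923584)
0.29 [159. 471.] 3 [419. -16.  24.] ((419.17974853515625, -16.645606994628906), (2.4612884521484375, 0.45893675088882446), 60.25785827636719)
```

View pics/w1.png

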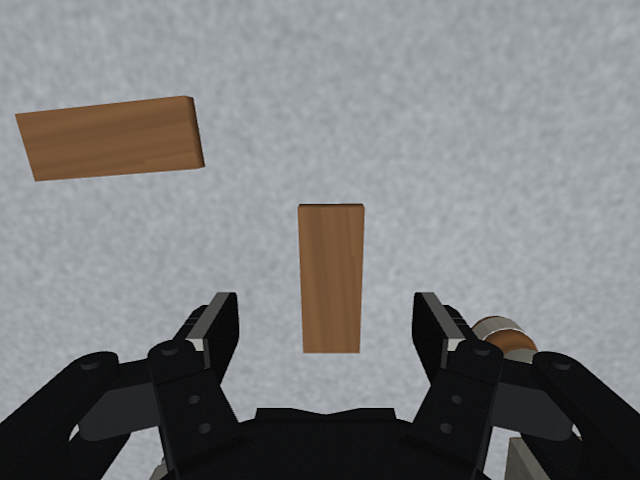

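The wrist view shows the wedge centred between the open fingers, at (331,276), with its blunt end at the top; the look-alike at (113,139) is well clear. Lowering now.

Call:
drive_tool(rows=[{"dx": 0.003, "dy": 0.002, "dz": -0.04}, {"dx": 0.003, "dy": 0.002, "dz": -0.08}, {"dx": 0.003, "dy": 0.002, "dz": -0.1}, {"dx": 0.003, "dy": 0.002, "dz": -0.105}, {"dx": 0.003, "dy": 0.002, "dz": -0.107}, {"dx": 0.003, "dy": 0.002, "dz": -0.107}, {"dx": 0.003, "dy": 0.002, "dz": -0.107}])

```text
$.rows[0]: bad value
```

Call:
drive_tool(rows=[{"dx": 0.003, "dy": 0.002, "dz": -0.04, "turn": 0}, {"dx": 0.003, "dy": 0.002, "dz": -0.08, "turn": 0}, {"dx": 0.003, "dy": 0.002, "dz": -0.1, "turn": 0}, {"dx": 0.003, "dy": 0.002, "dz": -0.105, "turn": 0}, {"dx": 0.003, "dy": 0.002, "dz": -0.107, "turn": 0}, {"dx": 0.003, "dy": 0.002, "dz": -0.107, "turn": 0}, {"dx": 0.003, "dy": 0.002, "dz": -0.107, "turn": 0}])

```text
clock: 4.8
eef_pos: [537.7, 184.9, 16.4]
orientation: [0.668, 0.744, 0.002, 0.001]
force: [-0.6, -0.9, -0.5]
opening: 0.819
finger_force: 0.0
```

Call:
drive_tool(rows=[{"dx": -0.003, "dy": -0.002, "dz": -0.004, "turn": 0}, {"dx": -0.003, "dy": -0.002, "dz": -0.008, "turn": 0}, {"dx": -0.003, "dy": -0.002, "dz": -0.011, "turn": 0}, {"dx": -0.003, "dy": -0.002, "dz": -0.011, "turn": 0}, {"dx": -0.003, "dy": -0.002, "dz": -0.011, "turn": 0}])

```text
clock: 5.3
eef_pos: [532.9, 182.1, 3.1]
orientation: [0.668, 0.744, -0.0, -0.0]
force: [0.2, -0.0, 0.2]
opening: 0.822
finger_force: 0.0
```

Call:
drive_tool(rows=[{"dx": 0, "dy": 0, "dz": 0, "turn": 0}, {"dx": 0, "dy": 0, "dz": 0, "turn": 0}, {"dx": 0, "dy": 0, "dz": 0, "turn": 0}, {"dx": 0, "dy": 0, "dz": 0, "turn": 0}, {"dx": 0, "dy": 0, "dz": 0, "turn": 0}, {"dx": 0, "dy": 0, "dz": 0, "turn": 0}], jaw=0.04, newtons=20)

```text
clock: 5.9
eef_pos: [533.3, 182.3, 3.6]
orientation: [0.668, 0.744, 0.0, 0.0]
force: [0.9, 0.0, 1.9]
opening: 0.52
finger_force: 21.0
```

Call:
drive_tool(rows=[{"dx": -0.001, "dy": -0.005, "dz": 0, "turn": 0.055}, {"dx": -0.002, "dy": -0.011, "dz": 0, "turn": 0.11}, {"dx": -0.002, "dy": -0.016, "dz": 0, "turn": 0.166}, {"dx": 0.001, "dy": -0.027, "dz": 0, "turn": 0.166}, {"dx": 0.004, "dy": -0.038, "dz": 0, "turn": 0.166}, {"dx": 0.007, "dy": -0.048, "dz": 0, "turn": 0.166}, {"dx": 0.009, "dy": -0.056, "dz": 0, "turn": 0.166}, {"dx": 0.0105, "dy": -0.062, "dz": 0, "turn": 0.166}, {"dx": 0.0105, "dy": -0.062, "dz": 0, "turn": 0.166}, {"dx": 0.0105, "dy": -0.062, "dz": 0, "turn": 0.166}, {"dx": 0.0105, "dy": -0.062, "dz": 0, "turn": 0.166}])

```text
clock: 7.0
eef_pos: [544.3, 118.4, 3.5]
orientation: [0.604, 0.797, -0.001, 0.001]
force: [1.0, -2.7, 5.5]
opening: 0.519
finger_force: 21.3
```

Call:
drive_tool(rows=[{"dx": 0, "dy": 0, "dz": 0, "turn": 0}, {"dx": 0, "dy": 0, "dz": 0, "turn": 0}, {"dx": 0, "dy": 0, "dz": 0, "turn": 0}, {"dx": 0, "dy": 0, "dz": 0, "turn": 0}], jaw=0.065)

```text
clock: 7.4
eef_pos: [542.9, 120.5, 2.9]
orientation: [0.604, 0.797, -0.0, -0.0]
force: [-0.2, -0.8, -0.5]
opening: 0.758
finger_force: 0.0
```

Call:
drive_tool(rows=[{"dx": 0, "dy": 0, "dz": 0.04, "turn": 0}, {"dx": -0.005, "dy": 0.018, "dz": 0.08, "turn": 0}, {"dx": -0.016, "dy": 0.058, "dz": 0.08, "turn": 0}, {"dx": -0.016, "dy": 0.058, "dz": 0.08, "turn": 0}, {"dx": -0.016, "dy": 0.058, "dz": 0.08, "turn": 0}], jaw=0.02)

```text
clock: 7.9
eef_pos: [526.5, 180.0, 83.4]
orientation: [0.602, 0.798, 0.0, -0.0]
force: [1.2, -1.4, 0.0]
opening: 0.237
finger_force: 0.0
```

```bash
cat > look.py <<'E'
from h import *
import sys
s=readout.get_state();print(s["clock"],s["eef_pos"],s["orientation"],s["force"])
for n in sys.argv[2:]:
    p=viewer.camera(n);X=pts(p,np.ones((480,640),bool))
    T=X[(abs(X[:,2]-92)<5)&(np.hypot(X[:,0]-528,X[:,1]+84)<145)]
    (cx,cy),(w,h),a=cv2.minAreaRect(T[:,:2].astype(np.float32))
    k=np.linalg.lstsq(np.c_[T[:,:2]-[528,-84],np.ones(len(T))],T[:,2],rcond=None)[0]
    a0=np.radians(a);f=np.array([cx,cy])+70*np.array([np.cos(a0),np.sin(a0)])+80*np.array([-np.sin(a0),np.cos(a0)])
    print(n,"heater",np.round([cx,cy,w,h,a],1),"tilt deg",np.round(np.degrees(k[:2]),2),"foot",np.round(f,1))
    d=viewer.silhouettes(p,"wedge")
    for e in d:
        W=pts(p,e["pixels"]);W=W[W[:,2]<25]
        if len(W)>50 and W[:,0].mean()>450: print("wedge",round(e["score"],2),np.round(W.mean(0)),cv2.minAreaRect(W[:,:2].astype(np.float32)))
    cv2.imwrite(f"pics/{sys.argv[1]}_{n}.png",cv2.resize(p["pixels"][130:350,150:440] if n=="top" else p["pixels"][150:350,180:440],None,fx=2.7,fy=2.7))
E
python3 look.py a top side
```

```text
7.9 [526.50640512 179.96264951  83.4410726 ] [ 6.02233850e-01  7.98319694e-01  1.12665454e-04 -2.06398196e-04] [ 1.23572456 -1.42663527  0.0294586 ]
top heater [528.6 -86.  181.2 199.3  15.9] tilt deg [-0.02 -0.02] foot [574.1  10.1]
wedge 0.69 [556.  79.   8.] ((556.2257080078125, 81.77658081054688), (47.989498138427734, 108.78950500488281), 15.853616714477539)
side heater [527.8 -83.7 179.6 201.5  15.7] tilt deg [ 0.13 -0.14] foot [573.5  12.3]
wedge 0.82 [546.  97.  11.] ((554.4180908203125, 79.23975372314453), (45.31264877319336, 124.68376159667969), 15.09171199798584)
wedge 0.46 [730. 349.   6.] ((730.9546508789062, 347.75494384765625), (22.442123413085938, 69.84602355957031), 42.67051315307617)
```

Call:
drive_tool(rows=[{"dx": 0, "dy": 0, "dz": -0.04, "turn": 0}, {"dx": 0, "dy": 0, "dz": -0.07, "turn": 0}, {"dx": 0, "dy": 0, "dz": -0.077, "turn": 0}, {"dx": 0, "dy": 0, "dz": -0.077, "turn": 0}, {"dx": 0, "dy": 0, "dz": -0.077, "turn": 0}, {"dx": 0.0027, "dy": -0.0096, "dz": -0.077, "turn": 0}, {"dx": 0.0054, "dy": -0.0193, "dz": -0.077, "turn": 0}, {"dx": 0.0081, "dy": -0.029, "dz": -0.077, "turn": 0}, {"dx": 0.0108, "dy": -0.0385, "dz": -0.077, "turn": 0}, {"dx": 0.0135, "dy": -0.048, "dz": -0.077, "turn": 0}, {"dx": 0.0149, "dy": -0.053, "dz": -0.077, "turn": 0}, {"dx": 0.0149, "dy": -0.053, "dz": -0.077, "turn": 0}])

```text
clock: 9.3
eef_pos: [542.8, 123.5, 6.2]
orientation: [0.605, 0.796, -0.0, 0.0]
force: [0.1, -0.3, 0.3]
opening: 0.231
finger_force: 0.0
```

Call:
drive_tool(rows=[{"dx": 0, "dy": 0, "dz": 0, "turn": 0}, {"dx": 0, "dy": 0, "dz": 0, "turn": 0}, {"dx": 0, "dy": 0, "dz": 0, "turn": 0}])

```text
clock: 9.6
eef_pos: [542.1, 125.8, 6.3]
orientation: [0.603, 0.797, 0.0, -0.0]
force: [0.6, -0.0, 0.2]
opening: 0.24
finger_force: 0.0
```

```bash
python3 look.py b side; python3 -c "
from h import *
for i in range(3): print(np.round(readout.get_state()['force'],2))"
```

```text
9.6 [542.14019863 125.77353126   6.27834877] [ 6.03443109e-01  7.97406038e-01  5.98410117e-05 -1.44932734e-04] [ 0.56837549 -0.01536928  0.20597525]
side heater [520.5 -86.4 164.6 203.3  16. ] tilt deg [ 0.28 -0.17] foot [565.7   9.8]
[ 0.02  0.18 -0.83]
[ 0.02  0.18 -0.83]
[ 0.02  0.18 -0.83]
```

View pics/b_side.png

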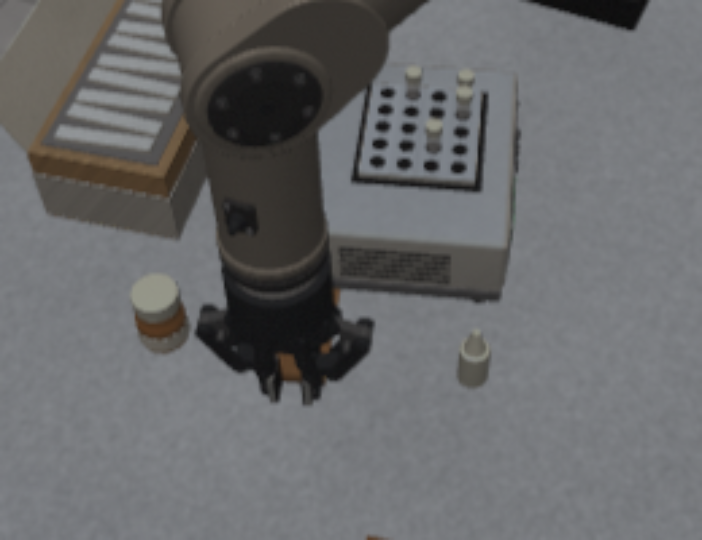

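The side view shows the two fingertips at (293,385), directly behind the wedge's blunt back, and the heater undisturbed. I'll push on in small steps and watch the force.

Call:
drive_tool(rows=[{"dx": 0.0008, "dy": -0.0029, "dz": 0, "turn": 0}, {"dx": 0.0016, "dy": -0.0058, "dz": 0, "turn": 0}, {"dx": 0.0024, "dy": -0.0087, "dz": 0, "turn": 0}, {"dx": 0.0027, "dy": -0.0096, "dz": 0, "turn": 0}, {"dx": 0.0027, "dy": -0.0096, "dz": 0, "turn": 0}, {"dx": 0.0027, "dy": -0.0096, "dz": 0, "turn": 0}])

```text
clock: 10.3
eef_pos: [545.1, 115.3, 6.3]
orientation: [0.604, 0.797, -0.0, 0.0]
force: [-0.6, 0.1, -0.1]
opening: 0.233
finger_force: 0.0
```

Call:
drive_tool(rows=[{"dx": 0.0005, "dy": -0.0019, "dz": 0, "turn": 0}, {"dx": 0.0008, "dy": -0.0029, "dz": 0, "turn": 0}, {"dx": 0.0011, "dy": -0.0039, "dz": 0, "turn": 0}, {"dx": 0.0011, "dy": -0.0039, "dz": 0, "turn": 0}, {"dx": 0.0011, "dy": -0.0039, "dz": 0, "turn": 0}])

```text
clock: 10.8
eef_pos: [546.3, 111.4, 6.3]
orientation: [0.604, 0.797, -0.0, 0.0]
force: [-0.4, -0.3, -0.5]
opening: 0.231
finger_force: 0.0
```

Call:
drive_tool(rows=[{"dx": 0.0005, "dy": -0.0019, "dz": 0, "turn": 0}, {"dx": 0.0008, "dy": -0.0029, "dz": 0, "turn": 0}, {"dx": 0.0011, "dy": -0.0039, "dz": 0, "turn": 0}, {"dx": 0.0011, "dy": -0.0039, "dz": 0, "turn": 0}, {"dx": 0.0011, "dy": -0.0039, "dz": 0, "turn": 0}])

```text
clock: 11.3
eef_pos: [547.4, 107.5, 6.3]
orientation: [0.604, 0.797, -0.0, 0.0]
force: [-0.3, -0.3, -0.2]
opening: 0.235
finger_force: 0.0
```

Call:
drive_tool(rows=[{"dx": 0.0003, "dy": -0.001, "dz": 0, "turn": 0}, {"dx": 0.0005, "dy": -0.0019, "dz": 0, "turn": 0}, {"dx": 0.0008, "dy": -0.0029, "dz": 0, "turn": 0}, {"dx": 0.0008, "dy": -0.0029, "dz": 0, "turn": 0}, {"dx": 0.0008, "dy": -0.0029, "dz": 0, "turn": 0}])

```text
clock: 11.8
eef_pos: [548.1, 104.6, 6.3]
orientation: [0.604, 0.797, -0.0, 0.0]
force: [0.3, -0.0, -0.3]
opening: 0.237
finger_force: 0.0
```

Call:
drive_tool(rows=[{"dx": 0.0003, "dy": -0.001, "dz": 0, "turn": 0}, {"dx": 0.0005, "dy": -0.0019, "dz": 0, "turn": 0}, {"dx": 0.0008, "dy": -0.0029, "dz": 0, "turn": 0}, {"dx": 0.0008, "dy": -0.0029, "dz": 0, "turn": 0}, {"dx": 0.0008, "dy": -0.0029, "dz": 0, "turn": 0}])

```text
clock: 12.3
eef_pos: [548.9, 101.7, 6.3]
orientation: [0.604, 0.797, -0.0, 0.0]
force: [0.7, 0.9, 0.6]
opening: 0.229
finger_force: 0.0
```

Call:
drive_tool(rows=[{"dx": 0.0003, "dy": -0.001, "dz": 0, "turn": 0}, {"dx": 0.0005, "dy": -0.0019, "dz": 0, "turn": 0}, {"dx": 0.0008, "dy": -0.0029, "dz": 0, "turn": 0}, {"dx": 0.0008, "dy": -0.0029, "dz": 0, "turn": 0}, {"dx": 0.0008, "dy": -0.0029, "dz": 0, "turn": 0}])

```text
clock: 12.8
eef_pos: [549.7, 98.9, 6.3]
orientation: [0.604, 0.797, -0.0, 0.0]
force: [0.1, 0.6, -1.2]
opening: 0.236
finger_force: 0.0
```

Call:
drive_tool(rows=[{"dx": 0.0003, "dy": -0.001, "dz": 0, "turn": 0}, {"dx": 0.0005, "dy": -0.0019, "dz": 0, "turn": 0}, {"dx": 0.0008, "dy": -0.0029, "dz": 0, "turn": 0}, {"dx": 0.0008, "dy": -0.0029, "dz": 0, "turn": 0}, {"dx": 0.0008, "dy": -0.0029, "dz": 0, "turn": 0}])

```text
clock: 13.3
eef_pos: [550.4, 96.9, 6.4]
orientation: [0.604, 0.797, 0.0, -0.0]
force: [-1.4, 2.5, 0.3]
opening: 0.236
finger_force: 1.3
```

```bash
python3 look.py c top
```

```text
13.3 [550.35893493  96.89278664   6.37399833] [ 6.03659942e-01  7.97241773e-01  3.77191291e-04 -2.95330484e-04] [-1.43715012  2.4940014   0.27360745]
top heater [528.8 -86.5 180.8 197.9  15.8] tilt deg [-0.16  0.12] foot [574.4   9.5]
```

View pics/c_top.png

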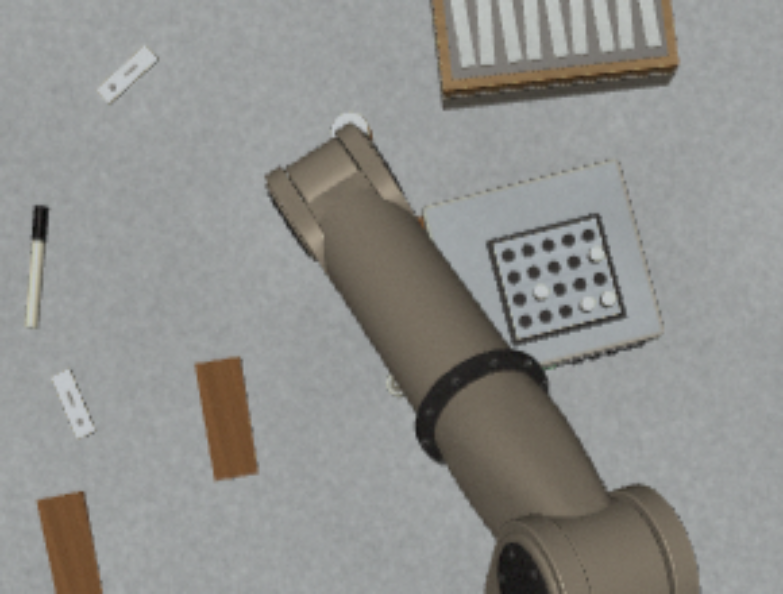

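The top view shows the arm over the wedge and the heater still in place. The push force has risen to 2.9 N, so the wedge now bears on the screw. I'll snug it slightly.

Call:
drive_tool(rows=[{"dx": 0.0002, "dy": -0.0006, "dz": 0, "turn": 0}, {"dx": 0.0003, "dy": -0.0012, "dz": 0, "turn": 0}, {"dx": 0.0003, "dy": -0.0012, "dz": 0, "turn": 0}, {"dx": 0.0003, "dy": -0.0012, "dz": 0, "turn": 0}])

```text
clock: 13.8
eef_pos: [550.6, 95.8, 6.4]
orientation: [0.604, 0.797, 0.0, -0.0]
force: [-0.4, 4.1, 1.3]
opening: 0.234
finger_force: 2.6
```

Contact is firm at about 4 N. Backing off, raising, shutting the fingers and moving over the corner.

Call:
drive_tool(rows=[{"dx": -0.0027, "dy": 0.0096, "dz": 0, "turn": 0}, {"dx": -0.008, "dy": 0.029, "dz": 0, "turn": 0}, {"dx": -0.008, "dy": 0.029, "dz": 0.02, "turn": 0}, {"dx": -0.008, "dy": 0.029, "dz": 0.06, "turn": 0}, {"dx": -0.008, "dy": 0.029, "dz": 0.1, "turn": 0}, {"dx": -0.008, "dy": 0.029, "dz": 0.134, "turn": 0}, {"dx": -0.008, "dy": 0.029, "dz": 0.134, "turn": 0}, {"dx": -0.008, "dy": 0.029, "dz": 0.134, "turn": 0}], jaw=0)

```text
clock: 14.6
eef_pos: [543.7, 122.3, 141.0]
orientation: [0.605, 0.797, -0.0, 0.002]
force: [0.3, 0.0, -0.8]
opening: 0.0
finger_force: 0.0
```

```bash
python3 look.py d top side
```

```text
14.6 [543.67675896 122.3378063  140.98770926] [ 6.04567041e-01  7.96552483e-01 -3.08214806e-04  1.65534901e-03] [ 0.25759009  0.0237652  -0.80150649]
top heater [528.7 -85.8 180.9 199.7  15.8] tilt deg [-0.02 -0.11] foot [574.3  10.2]
wedge 0.72 [566.  46.  11.] ((564.4800415039062, 47.73772430419922), (44.43592834472656, 38.248504638671875), 16.010644912719727)
side heater [526.1 -84.6 176.3 204.   16. ] tilt deg [ 0.2  -0.04] foot [571.3  11.6]
wedge 0.86 [557.  61.  13.] ((561.2313232421875, 55.383750915527344), (45.29966354370117, 66.72439575195312), 15.800098419189453)
```

View pics/d_side.png

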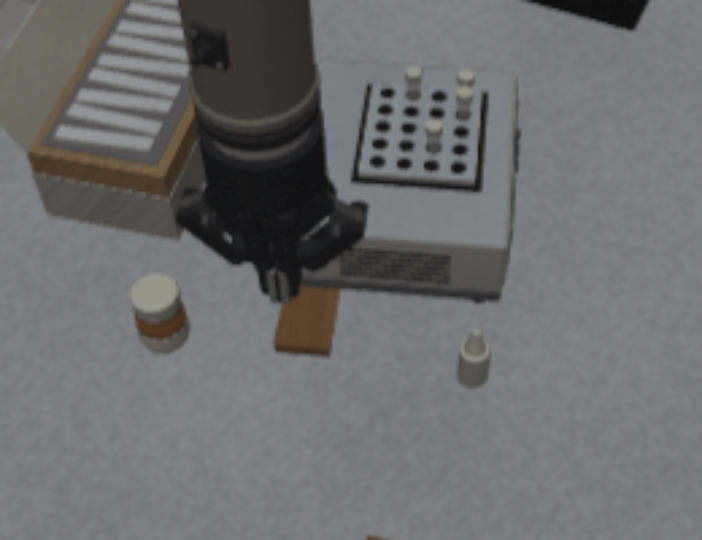

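The side view shows the wedge under the far left corner, with its back at (305,345). The heater is level and where it was. Moving over the corner point.

Call:
drive_tool(rows=[{"dx": 0.01, "dy": -0.036, "dz": 0, "turn": 0}, {"dx": 0.02, "dy": -0.072, "dz": 0, "turn": 0}, {"dx": 0.028, "dy": -0.1, "dz": 0, "turn": 0}, {"dx": 0.031, "dy": -0.112, "dz": 0, "turn": 0}, {"dx": 0.031, "dy": -0.112, "dz": -0.015, "turn": 0}, {"dx": 0.031, "dy": -0.112, "dz": -0.03, "turn": 0}, {"dx": 0.031, "dy": -0.112, "dz": -0.04, "turn": 0}, {"dx": 0.031, "dy": -0.112, "dz": -0.04, "turn": 0}, {"dx": 0.031, "dy": -0.112, "dz": -0.04, "turn": 0}, {"dx": 0.031, "dy": -0.112, "dz": -0.04, "turn": 0}])

```text
clock: 15.8
eef_pos: [574.3, 12.6, 101.0]
orientation: [0.604, 0.797, 0.001, 0.0]
force: [-0.3, -0.2, -0.2]
opening: -0.002
finger_force: 0.0
```

Call:
drive_tool(rows=[{"dx": 0, "dy": 0, "dz": -0.002, "turn": 0}, {"dx": 0, "dy": 0, "dz": -0.004, "turn": 0}, {"dx": 0, "dy": 0, "dz": -0.006, "turn": 0}, {"dx": 0, "dy": 0, "dz": -0.007, "turn": 0}, {"dx": 0, "dy": 0, "dz": -0.007, "turn": 0}, {"dx": 0, "dy": 0, "dz": -0.007, "turn": 0}])

```text
clock: 16.4
eef_pos: [573.8, 11.9, 93.3]
orientation: [0.604, 0.797, 0.0, -0.0]
force: [-0.3, -0.5, -0.3]
opening: -0.0
finger_force: 0.0
```

Call:
drive_tool(rows=[{"dx": 0, "dy": 0, "dz": -0.001, "turn": 0}, {"dx": 0, "dy": 0, "dz": -0.002, "turn": 0}, {"dx": 0, "dy": 0, "dz": -0.002, "turn": 0}, {"dx": 0, "dy": 0, "dz": -0.002, "turn": 0}])

```text
clock: 16.8
eef_pos: [574.0, 12.0, 92.1]
orientation: [0.604, 0.797, 0.0, 0.0]
force: [-0.7, 0.1, 5.5]
opening: 0.003
finger_force: 2.7
```

Call:
drive_tool(rows=[{"dx": 0, "dy": 0, "dz": -0.0006, "turn": 0}, {"dx": 0, "dy": 0, "dz": -0.0011, "turn": 0}, {"dx": 0, "dy": 0, "dz": -0.0011, "turn": 0}, {"dx": 0, "dy": 0, "dz": -0.0011, "turn": 0}])

```text
clock: 17.2
eef_pos: [574.1, 12.1, 91.9]
orientation: [0.604, 0.797, 0.0, 0.001]
force: [-3.0, 0.1, 9.3]
opening: -0.001
finger_force: 4.8
```

Call:
drive_tool(rows=[{"dx": -0.0004, "dy": 0, "dz": -0.0004, "turn": 0}, {"dx": -0.0004, "dy": 0, "dz": -0.0004, "turn": 0}, {"dx": -0.0004, "dy": 0, "dz": -0.0004, "turn": 0}, {"dx": -0.0004, "dy": 0, "dz": -0.0004, "turn": 0}, {"dx": -0.0004, "dy": 0, "dz": -0.0004, "turn": 0}, {"dx": -0.0004, "dy": 0, "dz": -0.0004, "turn": 0}, {"dx": -0.0004, "dy": 0, "dz": -0.0004, "turn": 0}, {"dx": -0.0004, "dy": 0, "dz": -0.0004, "turn": 0}])

```text
clock: 18.0
eef_pos: [574.1, 12.1, 91.9]
orientation: [0.604, 0.797, 0.0, 0.001]
force: [-3.0, -1.0, 9.8]
opening: -0.003
finger_force: 5.2
```

Call:
drive_tool(rows=[{"dx": -0.0004, "dy": 0, "dz": -0.0004, "turn": 0}, {"dx": -0.0004, "dy": 0, "dz": -0.0004, "turn": 0}, {"dx": -0.0004, "dy": 0, "dz": -0.0004, "turn": 0}, {"dx": -0.0004, "dy": 0, "dz": -0.0004, "turn": 0}, {"dx": -0.0004, "dy": 0, "dz": -0.0004, "turn": 0}, {"dx": -0.0004, "dy": 0, "dz": -0.0004, "turn": 0}, {"dx": -0.0004, "dy": 0, "dz": -0.0004, "turn": 0}, {"dx": -0.0004, "dy": 0, "dz": -0.0004, "turn": 0}])

```text
clock: 18.8
eef_pos: [574.2, 12.2, 91.8]
orientation: [0.604, 0.797, 0.001, 0.001]
force: [-2.4, -0.7, 10.3]
opening: 0.0
finger_force: 5.7
```

Call:
drive_tool(rows=[{"dx": 0, "dy": 0, "dz": 0.003, "turn": 0}, {"dx": 0, "dy": 0, "dz": 0.01, "turn": 0}, {"dx": 0, "dy": 0, "dz": 0.04, "turn": 0}, {"dx": 0, "dy": 0, "dz": 0.08, "turn": 0}, {"dx": -0.02, "dy": 0.04, "dz": 0.11, "turn": 0}, {"dx": -0.04, "dy": 0.08, "dz": 0.13, "turn": 0}, {"dx": -0.06, "dy": 0.12, "dz": 0.13, "turn": 0}, {"dx": -0.08, "dy": 0.16, "dz": 0.13, "turn": 0}, {"dx": -0.1, "dy": 0.2, "dz": 0.13, "turn": 0}, {"dx": -0.1, "dy": 0.2, "dz": 0.13, "turn": 0}, {"dx": -0.1, "dy": 0.2, "dz": 0.13, "turn": 0}])

```text
clock: 19.9
eef_pos: [472.2, 213.2, 219.5]
orientation: [0.602, 0.798, -0.0, 0.0]
force: [1.0, 0.1, -0.3]
opening: -0.005
finger_force: 0.0
```

```bash
python3 look.py e top side
```

```text
19.9 [472.18183332 213.161614   219.5470946 ] [ 6.02293644e-01  7.98274580e-01 -3.57566991e-05  2.45900794e-04] [ 1.01216782  0.13907432 -0.32579746]
top heater [528.4 -86.  181.4 199.6  15.6] tilt deg [-0.1  -0.11] foot [574.2   9.9]
wedge 0.88 [562.  57.  12.] ((562.920654296875, 57.47716522216797), (47.82731628417969, 58.085044860839844), 15.012029647827148)
side heater [506.6 -90.7 135.4 205.7  15.9] tilt deg [ 0.39 -0.02] foot [552.    5.4]
wedge 0.37 [779. -25. -11.] ((1233.6873779296875, -471.3704833984375), (319.0255126953125, 1433.9732666015625), 41.17439270019531)
```

View pics/e_top.png

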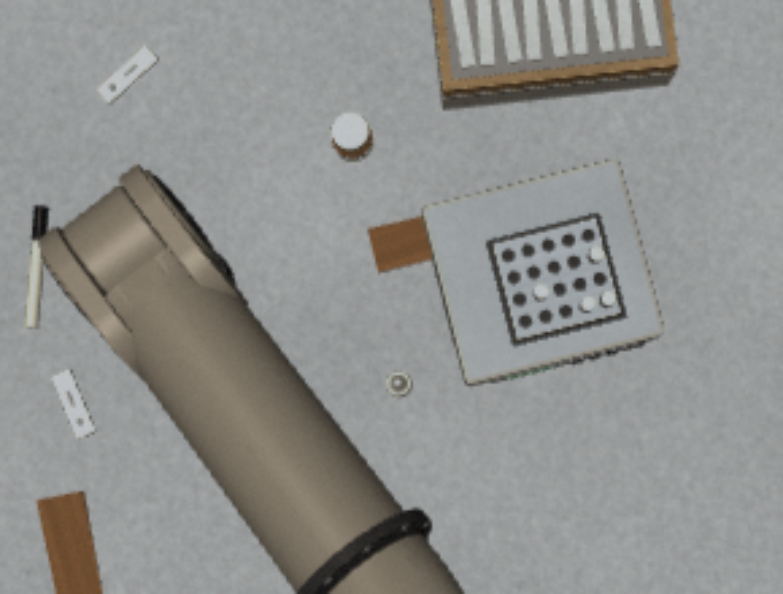

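The top view shows the wedge under the far left corner at (400,245), the heater unmoved and level, and nothing else disturbed. The corner held 10 N with under 0.5 mm of give.

```bash
python3 -c "
from cell import manip
print(manip.finish_job())"
```

```text
the job is handed in; nothing more can be done
None
```

The wedge is seated under the short foot, and the heater measures level and in its original place. The corner gave about 0.3 mm under a 10 N press, nothing else on the table was touched, and I handed the job in at about 20 s on the robot's clock.

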